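# Switch the ball sorter to the empty tray and release the batch

## Task

One tray of the ball sorter is full. Press down the raised thumb tab of the seesaw gate so that the gate rocks right over to the other chute, then push the shutter's upright tab sideways, fully open, so that the three waiting balls run down into the empty tray. Nothing is to be picked up: do not touch any ball, let none run to the full tray, and leave the other things on the bench where they are.

Things in the scene. Friction and masses are not known exactly. Their poses are not given: they have to be found in the camera images.
- sorter: Bench-top gravity sorter of bare sheet steel, fixed. Origin on the bench under the gate's pivot; its x points away from its front (the thumb-tab side) up along the feed channel, its y points to its left, z up. Everything named 'sorter x, y' here is in this frame, in mm; heights are above the bench.
- gate (a joint): The seesaw gate: an aluminium trough 150 mm long (along sorter y) on a pivot along sorter x, 90 mm above the bench. Value in rad: +0.28 = left end down on its stop (leads to the full tray, as at the start), -0.28 = right end down on its stop (leads to the empty tray). Top-heavy: past the middle it falls over to its stop and stays. About 0.5 N on a tab tips it.
- right_tab (a point): Middle of the top face of the gate's right thumb tab, a flat plate 50 mm (sorter x) by 32 mm, 4 mm thick, that sticks out of the gate's front; point at sorter x -50, y about -50. Raised at the start (about 115 mm high); about 88 mm when the gate is over to the right. The gate's front fence, up to 155 mm high, stands 28 mm behind the point.
- left_tab (a point): The same on the gate's left thumb tab, sorter x -50, y about +50; down at the start (about 88 mm high).
- shutter (a joint): Slide of the aluminium shutter that dams the feed channel. Value in m: 0 = shut, 0.044 = fully open, on its stop; it opens towards sorter +y (left) and stays where it is left. Needs about 1.5 N plus 4 N per m/s.
- shutter_tab (a point): Centre of the shutter's upright finger tab: plate 34 mm (sorter x) by 4 mm (y) by 52 mm high, from 171 to 223 mm above the bench, over the middle of the channel at sorter x 77. Moves with the shutter. Its +y and -y faces are free; the first ball behind it reaches up to 163 mm, the second 171, the third 179; the channel's walls are lower.
- ball_1_center (a point): Centre of the first of three white PTFE balls, 30 mm diameter, 31 g, waiting in a row in the sloped feed channel against the shutter (sorter x 94, y 0, 148 mm high). Once the shutter is open they roll down on to the middle of the gate and on to its lower end within about 2 s.
- ball_2_center (a point): Centre of the second waiting ball, touching the first (sorter x 123, 156 mm high).
- ball_3_center (a point): Centre of the third waiting ball (sorter x 152, 164 mm high).
- empty_tray (a point): Middle of the inner floor of the empty tray at the right-hand chute: black, inside 72 by 72 mm, floor 10 mm above the bench, side walls 56 mm and end wall 96 mm high; sorter x 0, y -188.
- full_tray (a point): The same for the full tray at the left-hand chute, sorter x 0, y +188; it holds four balls.
- old_1_center (a point): Centre of ball 1 of the four balls (30 mm) lying in the full tray.
- old_2_center (a point): Centre of ball 2 of the four balls (30 mm) lying in the full tray.
- old_3_center (a point): Centre of ball 3 of the four balls (30 mm) lying in the full tray.
- old_4_center (a point): Centre of ball 4 of the four balls (30 mm) lying in the full tray.
- jar: Amber glass jar with black cap, 48 mm wide, 62 mm high, beside the feed channel; origin at its underside. Not part of the job.
- beaker: Steel beaker, 54 mm wide, 70 mm high, beside the feed channel; origin at its underside. Not part of the job.
- wash_bottle: White bottle, 56 mm wide, 150 mm high, behind the empty tray; origin at its underside. Not part of the job.
- caliper: Digital caliper, 190 mm long (its y), up to 16 mm high, lying in front of the sorter; origin at the middle of its beam's underside. Not part of the job.
- loupe: Black eye loupe, 42 mm wide, 38 mm high, standing in front of the gate; origin at its underside. Not part of the job.
- tweezers: Steel tweezers, 120 mm long (their x), 6 mm high, lying in front of the sorter; origin at the middle of the underside. Not part of the job.

How it is judged:
On the way, in this order (a step that is already met when the one before it is completed fails the run):
1. the gate is rocked right over to the empty tray's chute while the three balls still wait behind the shutter (value of joint gate below -0.24 rad and x of each of ball_1_center, ball_2_center, ball_3_center in the frame of sorter above 0.085 m), for 0.2 s.
2. the shutter is pushed open (value of joint shutter above 0.036 m), for 0.2 s.
At the end, for the whole second after the job is handed in: Gate over to the right (joint below -0.24 rad), shutter open (joint above 36 mm), the three balls at rest on the floor of the empty tray (centres within 36 mm of its middle each way, under 22 mm above its floor), the four earlier balls still in the full tray (value of joint gate below -0.24 rad and value of joint shutter above 0.036 m and x of ball_1_center in the frame of empty_tray between -0.036 and 0.036 m and y of ball_1_center in the frame of empty_tray between -0.036 and 0.036 m and z of each of ball_1_center, ball_2_center, ball_3_center in the frame of empty_tray below 0.022 m and linear speed of each of ball_1, ball_2, ball_3 below 0.03 m/s and x of ball_2_center in the frame of empty_tray between -0.036 and 0.036 m and y of ball_2_center in the frame of empty_tray between -0.036 and 0.036 m and x of ball_3_center in the frame of empty_tray between -0.036 and 0.036 m and y of ball_3_center in the frame of empty_tray between -0.036 and 0.036 m and x of old_1_center in the frame of full_tray between -0.036 and 0.036 m and y of old_1_center in the frame of full_tray between -0.036 and 0.036 m and z of each of old_1_center, old_2_center, old_3_center, old_4_center in the frame of full_tray below 0.022 m and x of old_2_center in the frame of full_tray between -0.036 and 0.036 m and y of old_2_center in the frame of full_tray between -0.036 and 0.036 m and x of old_3_center in the frame of full_tray between -0.036 and 0.036 m and y of old_3_center in the frame of full_tray between -0.036 and 0.036 m and x of old_4_center in the frame of full_tray between -0.036 and 0.036 m and y of old_4_center in the frame of full_tray between -0.036 and 0.036 m); the robot touches nothing.
It fails at once if the robot touches a ball (contact force between any of the fingers, the arm and ball_1 above 0.2 N or contact force between any of the fingers, the arm and ball_2 above 0.2 N or contact force between any of the fingers, the arm and ball_3 above 0.2 N or contact force between any of the fingers, the arm and old_1 above 0.2 N or contact force between any of the fingers, the arm and old_2 above 0.2 N or contact force between any of the fingers, the arm and old_3 above 0.2 N or contact force between any of the fingers, the arm and old_4 above 0.2 N).
It fails at once if a ball runs down the chute to the full tray (y of any of ball_1_center, ball_2_center, ball_3_center in the frame of sorter above 0.06 m).
It fails at once if a ball is lifted above the feed channel (height (world z) of any of ball_1_center, ball_2_center, ball_3_center above 0.185 m or height (world z) of any of old_1_center, old_2_center, old_3_center, old_4_center above 0.06 m).
It fails at once if something else on the bench is shifted by more than 20 mm or knocked over (distance of any of jar, beaker, wash_bottle, caliper, loupe, tweezers from where it was at the start of the episode above 0.02 m or angle between any of jar, beaker, wash_bottle, caliper, loupe, tweezers's own z axis and vertical above 0.4 rad).
It also fails if it takes over 45 s, if anything falls off the work surface, if the arm or the gripper's body presses on something with over 40 N, if the wrist force passes 120 N, or if a joint passes its speed limit or range.

## Robot

A 6-joint arm with a two-finger parallel gripper is mounted at the origin on the work surface. World frame = base frame: x ahead of the robot, y to its left, z up, the work surface at z = 0. Lengths are in m, angles in rad, forces in N, time in s.
With the tool pointing down it reaches from about 0.35 to 0.975 m from the base axis. Payload 4.9 kg.
Tool frame: the origin (TCP) lies at the very end of the fingers, on their centre line; the grasp point (between the pads) lies 19 mm behind it; z points along the fingers, y is the line along which they close (so a half turn about z gives the same grasp; the last joint's range is limited). The gripper opens to 85 mm and grips with 20 to 120 N. Pads are 22 mm wide; open, the fingers measure 114 mm over their backs; the gripper's body (76 mm by 85 mm) begins 54 mm behind the grasp point. The pads swing forward as they close: fully open they stand 13 mm farther back than shut.
Start: joints at [-1.414, 0.053, 1.613, -0, 1.476, -0.119], TCP at [0.17, -0.601, 0.231] pointing down, gripper open.
Joint ranges: [-3.01, 3.01], [-1.01, 2.22], [0.06, 2.58], [-1.02, 4.17], [0.09, 2.62], [-3.14, 3.14]. Speed limits (rad/s): [2.57, 2.57, 3.14, 3.14, 3.14, 3.14].

## Interface

Orientations are given as a rotation vector (axis times angle).
In Python, from station import ctrl, imaging gives the robot as it stands.
- The arm moves only by the tool play_rows, never from a script. Its argument "series" is a list of rows, each a list of 3 entries, a list of its own where there are three numbers: the opening, from 0 (shut) to 1 (fully open), then the shift along the tool's x, y, z each as a share of 0.05 m, from -1 to 1, then the turn, a rotation vector about the tool's x, y, z each as a share of 8 degrees, from -1 to 1. In form: [[grip, [dx, dy, dz], [ax, ay, az]], ...]. A call has 1 to 8 rows; each row shifts and turns the commanded pose from where the row before left it, along the tool's axes as they then stand; what a row does not reach is not made up. A row lasts 1/8 s, in which the tool goes at most 62.5 mm and 10.7 degrees, less where a joint would pass 70% of its speed; a pose out of reach is approached as far as the arm can. A call with a number of a shift or a turn outside -1 to 1 is refused whole. A call with a gripper value outside its range is refused whole. The fingers move at their own pace and stop on an object; "force" is the grip in N (left out, the last holds). Time passes only in rows, so rows that do not move let the fingers close. It gives the time, the measured TCP pose, the force, the opening and the grip force at its end, in the units of the state.
- ctrl.get_obs(): the state, without advancing time (a new reading comes with each control period).
- imaging.get_image(name): name is "scene" or "top" or "wrist"; returns a dict with "color" (480x640x3 uint8, blue, green, red), "fx", "fy", "cx", "cy" (pixels), "D" ([k1, k2, p1, p2, k3] as OpenCV has them; the pictures are not rectified), "extrinsics" (4x4, takes a point from world to camera coordinates); the wrist camera has in their place "hand_eye" (4x4, takes a point from camera to tool coordinates, whose origin is the TCP and whose axes are the flange's). Camera axes: x right, y down, z forward; pixel columns grow to the right and rows downward; lengths in m; the calibration is good to about 2 mm. A picture is of the moment at which its call begins: read the wrist's pose just before it. There is no depth.
- ctrl.finish_job(): hands the job in; it is judged then, once.
The state is a dict: "t": time; "q": joint angles; "dq": joint speeds; "effort": joint torques, N m; "tool_pos": TCP position; "tool_rot": TCP orientation; "contact_force": force on the tool from outside, world axes, zero at the start; "wrist_torque": the same for the moment, N m; "opening": finger opening in m; "grip_force": force on a finger pad.
Only numpy, scipy, OpenCV 4.12 (cv2) and the standard library are available. Lean on these libraries where they do the work, as an engineer would, in place of code of your own. Each camera call takes 0.05 s, during which the arm holds its last target. There are 200 camera calls.

## Working session

There is one attempt and no reset: what is moved stays moved. The work goes in short steps, Python scripts to look and compute and a tool call to move; the robot and the scene stay as the last step left them, time stands still between calls to the robot, and variables do not carry over. Pictures are saved under pics/ and viewed, at most 10 in all, crops included, and the job is handed in when it is done.

Besides the shell and the picture viewer there is one more tool, called after "Request:" as name(argument=value, ...) on one line, values as JSON. play_rows: Moves the arm, as the interface text tells. Shift numbers are shares of 0.05 m and turn numbers shares of 8 degrees, none past 1 either way. Its arguments: {"type":"object","properties":{"series":{"type":"array"},"force":{"type":"number"}},"required":["series"]}

```bash
mkdir -p pics && python3 - <<'E'
from station import ctrl, imaging
import cv2,pickle
o=ctrl.get_obs();print(o['tool_pos'],o['tool_rot'],o['opening'])
d={}
for n in ("scene","top"):
    d[n]=imaging.get_image(n);cv2.imwrite(f"pics/{n}.png",d[n]["color"])
    print(n,d[n]["fx"],d[n]["D"],d[n]["extrinsics"])
pickle.dump(d,open("im.pkl","wb"))
E
```

```text
[ 0.17009301 -0.60076836  0.23004571] [-3.10974258e+00 -4.31548980e-01  8.60552823e-05] 0.08523999701721859
scene 559.530088049214 [0.02545927 0.         0.         0.         0.        ] [[ 0.01869325  0.99974089  0.01298926 -0.01088354]
 [ 0.87756786 -0.0101809  -0.47934435 -0.4320663 ]
 [-0.4790879   0.02035946 -0.87753078  1.4168668 ]
 [ 0.          0.          0.          1.        ]]
top 434.3423567872136 [0.03301433 0.         0.         0.         0.        ] [[ 0.11380366 -0.99349965 -0.00267652 -0.05128638]
 [-0.97298358 -0.11090807 -0.20249036  0.5578823 ]
 [ 0.20087725  0.02564836 -0.9792806   0.88486248]
 [ 0.          0.          0.          1.        ]]
```

View pics/scene.png

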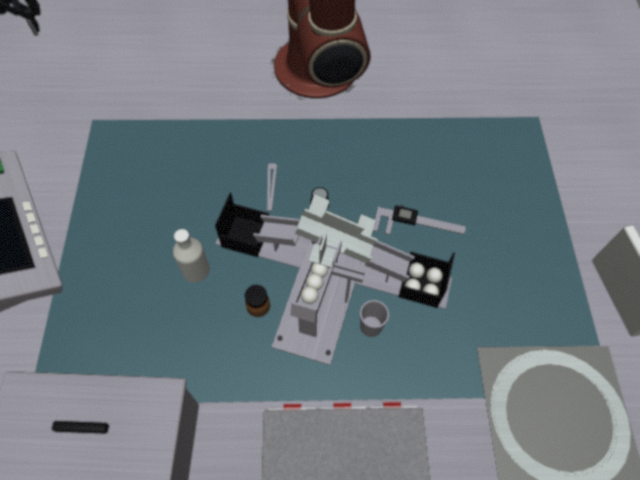

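View pics/top.png

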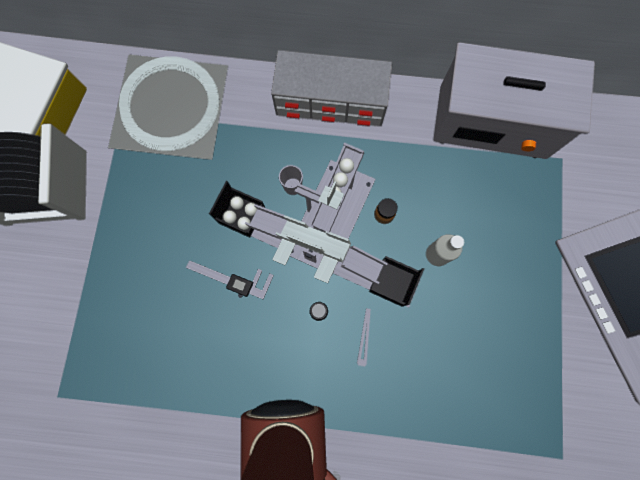

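The scene view shows the sorter with its front towards the robot. The right tab is near (318,207), the balls near (315,282), the empty tray at (243,230) and the full tray at (427,280). In the top view the right tab is at (328,268) and the balls at (345,170). I'll enlarge both.

```bash
python3 - <<'E'
import cv2
a=cv2.imread("pics/scene.png")[185:335,210:410];b=cv2.imread("pics/top.png")[140:290,205:405]
cv2.imwrite("pics/a.png",cv2.resize(a,(800,600),interpolation=cv2.INTER_CUBIC));cv2.imwrite("pics/b.png",cv2.resize(b,(800,600),interpolation=cv2.INTER_CUBIC))
E
```

```text
(no output)
```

View pics/a.png

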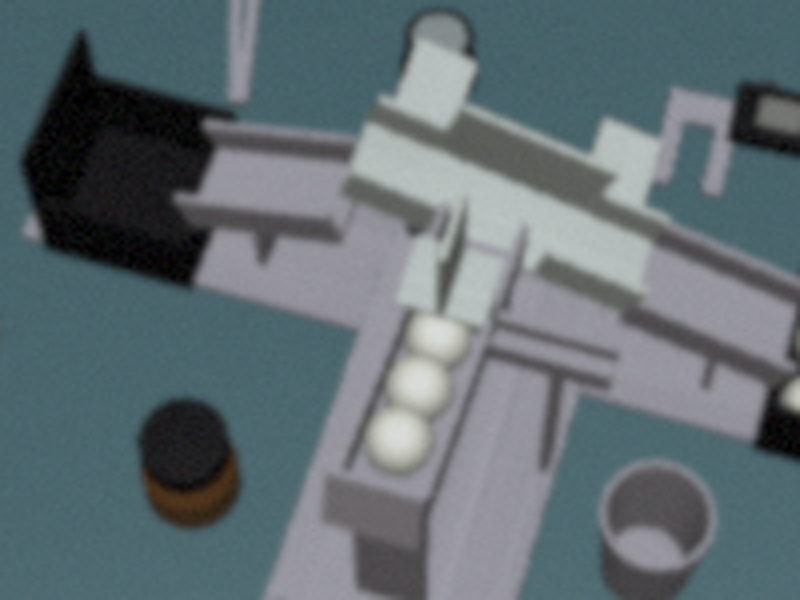

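View pics/b.png

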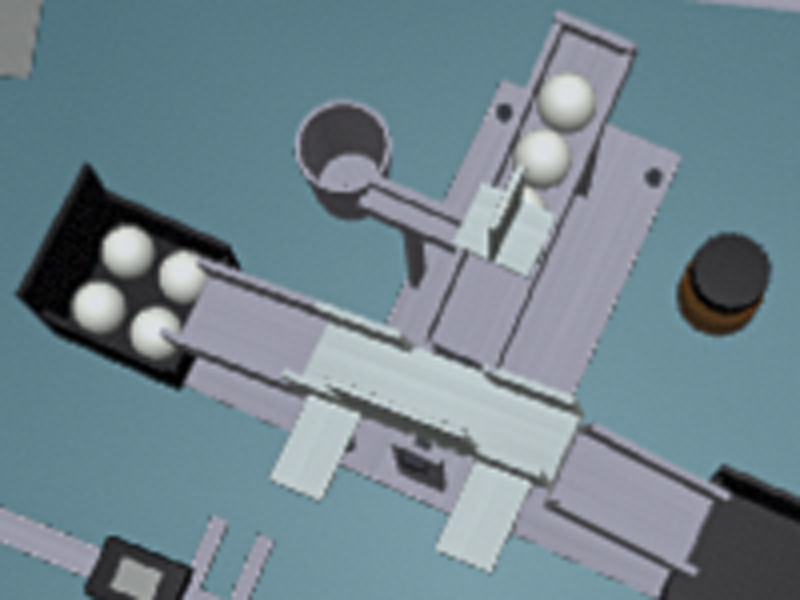

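```bash
cat > h.py <<'E'
import numpy as np,cv2,pickle
from scipy.optimize import least_squares
d=pickle.load(open("im.pkl","rb"))
off=dict(scene=(210,185),top=(205,140))
def proj(n,P):
    m=d[n];K=np.array([[m["fx"],0,m["cx"]],[0,m["fy"],m["cy"]],[0,0,1.]]);E=np.array(m["extrinsics"])
    return cv2.projectPoints(np.atleast_2d(P).astype(float),cv2.Rodrigues(E[:3,:3])[0],E[:3,3],K,np.array(m["D"],float))[0][:,0]
def crop(n,P): return (proj(n,P)-off[n])*4+1.5
def S2W(p,S):
    c,s=np.cos(p[2]),np.sin(p[2]);S=np.atleast_2d(S)/1000.
    return np.c_[p[0]+c*S[:,0]-s*S[:,1],p[1]+s*S[:,0]+c*S[:,1],S[:,2]]
E
python3 - <<'E'
from h import *
# sorter pts, px
sc=[((94,0,148),(437,337)),((123,0,156),(420,388)),((152,0,164),(399,438)),((-75,-50,115),(448,49)),((-75,50,88),(635,130))]
tp=[((123,0,156),(543,157)),((152,0,164),(566,101)),((-75,-50,115),(465,561)),((-75,50,88),(297,489))]
def r(p): return np.r_[(crop("scene",S2W(p,[a for a,_ in sc]))-[b for _,b in sc]).ravel(),(crop("top",S2W(p,[a for a,_ in tp]))-[b for _,b in tp]).ravel()]
s=least_squares(r,[.55,0,-.3],loss="soft_l1",f_scale=4);p=s.x;print(p,np.round(r(p)).reshape(-1,2).tolist());np.save("p.npy",p)
def tri(a,b):
    f=lambda X:np.r_[crop("scene",X)[0]-a,crop("top",X)[0]-b]
    X=least_squares(f,[.6,0,.1]).x;c,s_=np.cos(p[2]),np.sin(p[2]);q=X[:2]-p[:2]
    return np.round(X,4),np.round([1e3*(c*q[0]+s_*q[1]),1e3*(-s_*q[0]+c*q[1])],1)
print(tri((448,49),(465,561)),tri((635,130),(297,489)),tri((420,388),(543,157)),tri((399,438),(566,101)))
for n in("scene","top"):
    im=cv2.imread("pics/"+("a" if n=="scene" else "b")+".png")
    B=[(x,y,z) for x in(60,94) for y in(-2,2) for z in(171,223)]
    for P,c in((B,(0,0,255)),([(-25,-50,115),(-75,-50,115),(-50,-50,115)],(255,0,0))):
        for u in crop(n,S2W(p,P)): cv2.circle(im,tuple(int(v) for v in u),4,c,2)
    cv2.imwrite(f"pics/o_{n}.png",im[:,:600] if 0 else cv2.resize(im[:, 200:650],(400,533)))
cv2.imwrite("pics/o.png",np.hstack([cv2.imread("pics/o_scene.png"),cv2.imread("pics/o_top.png")]))
print("shtab",S2W(p,[77,0,223]),"rtab",S2W(p,[-50,-50,115]))
E
```

```text
[ 0.54953908  0.02652534 -0.3253444 ] [[1.0, 6.0], [-2.0, 5.0], [-2.0, 8.0], [-4.0, -3.0], [2.0, -2.0], [-1.0, 0.0], [1.0, 0.0], [-1.0, 7.0], [-8.0, 3.0]]
(array([0.466 , 0.0039, 0.1174]), array([-71.9, -48.2])) (array([0.4963, 0.0955, 0.0894]), array([-72.5,  48.3])) (array([ 0.6651, -0.0126,  0.1595]), array([ 1.22e+02, -1.00e-01])) (array([ 0.692 , -0.0213,  0.1686]), array([150.2,   0.2]))
shtab [[0.62249972 0.00191344 0.223     ]] rtab [[ 0.48618029 -0.00486994  0.115     ]]
```

View pics/o.png

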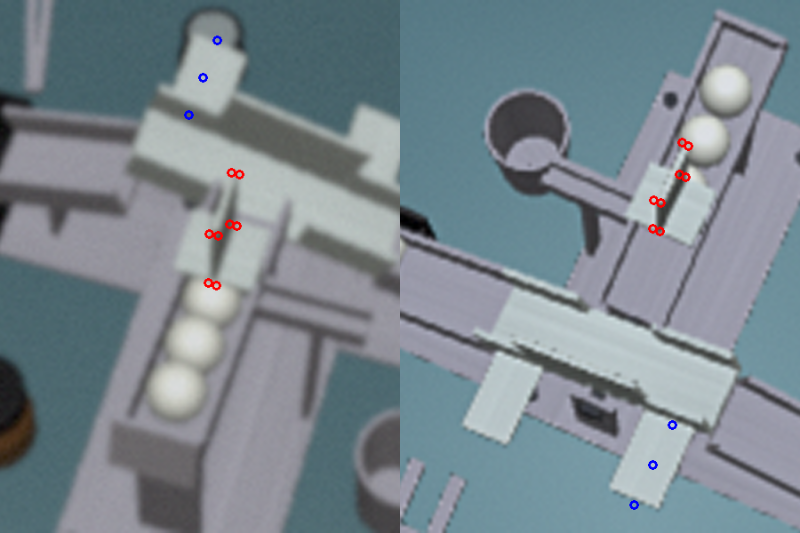

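The overlay puts the sorter pose within a few mm: tab points at left (203,77) and right (653,465), with the shutter tab outline matching. Next I'll work out the tool turn and shifts.

```bash
cat > go.py <<'E'
import sys
from h import *
from station import ctrl
from scipy.spatial.transform import Rotation as R
p=np.load("p.npy");o=ctrl.get_obs();r=R.from_rotvec(o["tool_rot"]);c,s=np.cos(p[2]),np.sin(p[2])
q=np.array(o["tool_pos"]);v=q[:2]-p[:2]
print("t",round(o["t"],2),"sorter now",np.round([1e3*(c*v[0]+s*v[1]),1e3*(-s*v[0]+c*v[1]),1e3*q[2]],1),"F",np.round(o["contact_force"],2),"op",round(o["opening"],4))
for k in(1,-1):
    T=R.from_matrix(np.array([[c*k,s*k,0],[s*k,-c*k,0],[0,0,-1]]).T.T)
    print("turn units",np.round((r.inv()*T).as_rotvec(degrees=True)/8,3),"shift rows now",np.round(r.inv().apply(S2W(p,[float(a) for a in sys.argv[1:4]])[0]-q)/.05,3),"after",np.round(T.inv().apply(S2W(p,[float(a) for a in sys.argv[1:4]])[0]-q)/.05,3))
E
python3 go.py -58 -52 200
```

```text
t 0.1 sorter now [-159.  -715.7  230.2] F [0.37 0.45 0.19] op 0.0854
turn units [-1.400e-02  2.000e-03  4.305e+00] shift rows now [ 9.174 -9.803  0.624] after [  2.02  -13.274   0.603]
turn units [-3.0000e-03 -1.8000e-02 -1.8195e+01] shift rows now [ 9.174 -9.803  0.624] after [-2.02  13.274  0.603]
```

Request:
play_rows(series=[[0, [0, 0, 0], [0, 0, 0.861]], [0, [0, 0, 0], [0, 0, 0.861]], [0, [0, 0, 0], [0, 0, 0.861]], [0, [0, 0, 0], [0, 0, 0.861]], [0, [0, 0, 0], [0, 0, 0.861]], [0, [0.1, -0.6, 0], [0, 0, 0]], [0, [0.1, -0.7, 0], [0, 0, 0]], [0, [0.1, -0.7, 0], [0, 0, 0]]])

```text
t: 1.1
tool_pos: [0.2166, -0.5102, 0.2306]
tool_rot: [-3.099, 0.509, 0.001]
contact_force: [0.9, 1.1, 0.2]
opening: 0.0001
grip_force: 0.0
```

Request:
play_rows(series=[[0, [0.12, -0.8, 0], [0, 0, 0]], [0, [0.12, -0.8, 0], [0, 0, 0]], [0, [0.12, -0.8, 0], [0, 0, 0]], [0, [0.12, -0.8, 0], [0, 0, 0]], [0, [0.12, -0.8, 0], [0, 0, 0]], [0, [0.12, -0.8, 0], [0, 0, 0]], [0, [0.12, -0.8, 0], [0, 0, 0]], [0, [0.12, -0.8, 0], [0, 0, 0]]])

```text
t: 2.1
tool_pos: [0.3643, -0.2221, 0.2309]
tool_rot: [-3.1, 0.509, 0.0]
contact_force: [-1.1, -0.1, -0.4]
opening: -0.0001
grip_force: 0.0
```

```bash
python3 go.py -58 -52 140
```

```text
t 2.1 sorter now [ -96.  -294.8  230.9] F [-1.11 -0.08 -0.4 ] op -0.0001
turn units [-0.002  0.002 -0.001] shift rows now [ 0.76  -4.856  1.818] after [ 0.76  -4.856  1.817]
turn units [4.0000e-03 3.0000e-03 2.2499e+01] shift rows now [ 0.76  -4.856  1.818] after [-0.76   4.856  1.817]
```

Request:
play_rows(series=[[0, [0.13, -0.8, 0], [0, 0, 0]], [0, [0.13, -0.8, 0], [0, 0, 0]], [0, [0.13, -0.8, 0], [0, 0, 0]], [0, [0.13, -0.8, 0], [0, 0, 0]], [0, [0.12, -0.8, 0.1], [0, 0, 0]], [0, [0.12, -0.6, 0.3], [0, 0, 0]], [0, [0, -0.26, 0.4], [0, 0, 0]], [0, [0, 0, 0.4], [0, 0, 0]]])

```text
t: 3.1
tool_pos: [0.4776, -0.0047, 0.1701]
tool_rot: [3.101, -0.506, -0.001]
contact_force: [-0.8, -0.3, -0.0]
opening: 0.0002
grip_force: 0.0
```

```bash
python3 go.py -58 -52 120; python3 - <<'E'
from station import imaging
import cv2,numpy as np
a=imaging.get_image("scene")["color"][170:320,210:410];b=imaging.get_image("top")["color"][140:290,230:430]
cv2.imwrite("pics/c.png",np.hstack([cv2.resize(a,(400,300),interpolation=3),cv2.resize(b,(400,300),interpolation=3)]))
E
```

```text
t 3.1 sorter now [-58.2 -52.6 170.1] F [-0.8  -0.25 -0.01] op 0.0002
turn units [0.001 0.005 0.014] shift rows now [ 0.004 -0.011  1.002] after [ 0.004 -0.011  1.002]
turn units [-8.0000e-03  2.0000e-03 -2.2486e+01] shift rows now [ 0.004 -0.011  1.002] after [-0.004  0.011  1.002]
```

View pics/c.png

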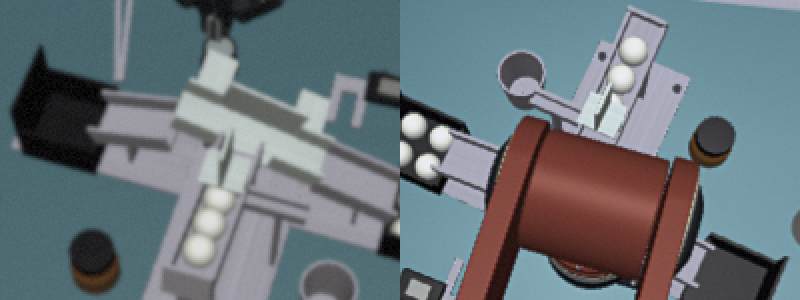

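The fingertips (215,45 in the left half) hang over the right tab, clear of everything. Pressing now, slowly.

Request:
play_rows(series=[[0, [0, 0, 0.3], [0, 0, 0]], [0, [0, 0, 0.3], [0, 0, 0]], [0, [0, 0, 0.25], [0, 0, 0]], [0, [0, 0, 0.15], [0, 0, 0]], [0, [0, 0, 0.12], [0, 0, 0]], [0, [0, 0, 0.12], [0, 0, 0]], [0, [0, 0, 0.12], [0, 0, 0]], [0, [0, 0, 0.1], [0, 0, 0]]])

```text
t: 4.2
tool_pos: [0.4778, -0.0054, 0.098]
tool_rot: [-3.1, 0.509, -0.0]
contact_force: [0.8, 0.3, 0.6]
opening: 0.0001
grip_force: 0.1
```

Request:
play_rows(series=[[0, [0, 0, 0.08], [0, 0, 0]], [0, [0, 0, 0.08], [0, 0, 0]], [0, [0, 0, 0], [0, 0, 0]], [0, [0, 0, 0], [0, 0, 0]], [0, [0, 0, -0.3], [0, 0, 0]], [0, [0, 0, -0.6], [0, 0, 0]], [0, [0, 0, -0.6], [0, 0, 0]], [0, [0, 0, -0.6], [0, 0, 0]]])

```text
t: 5.2
tool_pos: [0.478, -0.0054, 0.1976]
tool_rot: [3.1, -0.509, 0.002]
contact_force: [0.9, 0.4, -0.4]
opening: 0.0004
grip_force: 0.0
```

Request:
play_rows(series=[[0, [0, 0, -0.6], [0, 0, 0]], [0, [0, 0, -0.6], [0, 0, 0]], [0, [0.2, 0.4, 0], [0, 0, 0]], [0, [0.4, 0, 0], [0, 0, 0]], [0, [0.5, 0, 0], [0, 0, 0]], [0, [0.6, 0, 0], [0, 0, 0]], [0, [0.6, 0, 0], [0, 0, 0]], [0, [0.4, 0, 0], [0, 0, 0]]])

```text
t: 6.2
tool_pos: [0.6004, -0.068, 0.2565]
tool_rot: [3.1, -0.509, 0.002]
contact_force: [0.3, 0.8, 0.1]
opening: 0.0002
grip_force: 0.0
```

```bash
python3 go.py 77 -45 192; python3 - <<'E'
from station import imaging
import cv2,numpy as np
a=imaging.get_image("scene")["color"][170:320,210:410];b=imaging.get_image("top")["color"][140:290,205:405]
cv2.imwrite("pics/d.png",np.hstack([cv2.resize(a,(400,300),interpolation=3),cv2.resize(b,(400,300),interpolation=3)]))
E
```

```text
t 6.2 sorter now [ 78.4 -73.3 256.5] F [0.32 0.81 0.11] op 0.0002
turn units [-0.    -0.008 -0.001] shift rows now [-0.03  -0.565  1.29 ] after [-0.029 -0.566  1.29 ]
turn units [-1.2000e-02  1.0000e-03  2.2499e+01] shift rows now [-0.03  -0.565  1.29 ] after [0.029 0.566 1.29 ]
```

View pics/d.png

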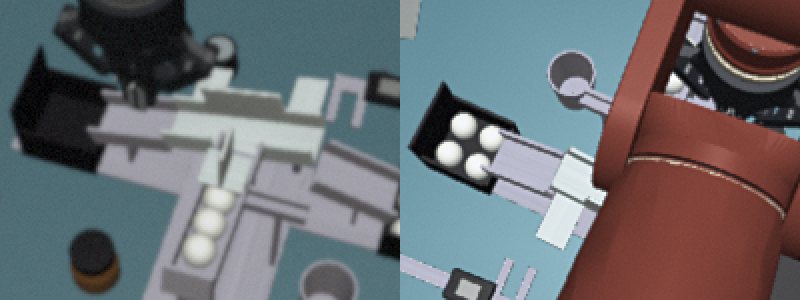

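The gate now lies over to the right chute: its right end is down at (180,120) and the left tab is raised at (308,95). The balls still wait at (210,220). Next, descend beside the shutter tab and push.

Request:
play_rows(series=[[0, [-0.03, -0.3, 0.2], [0, 0, 0]], [0, [0, -0.26, 0.4], [0, 0, 0]], [0, [0, 0, 0.4], [0, 0, 0]], [0, [0, 0, 0.29], [0, 0, 0]], [0, [0, 0, 0], [0, 0, 0]], [0, [0, -0.15, 0], [0, 0, 0]], [0, [0, -0.15, 0], [0, 0, 0]], [0, [0, -0.15, 0], [0, 0, 0]]])

```text
t: 7.3
tool_pos: [0.6147, -0.0187, 0.1917]
tool_rot: [-3.1, 0.509, -0.002]
contact_force: [0.5, -0.6, 0.5]
opening: -0.0002
grip_force: 0.0
```

Request:
play_rows(series=[[0, [0, -0.15, 0], [0, 0, 0]], [0, [0, -0.15, 0], [0, 0, 0]], [0, [0, -0.1, 0], [0, 0, 0]]])

```text
t: 7.68
tool_pos: [0.6207, 0.0001, 0.1911]
tool_rot: [3.1, -0.508, 0.001]
contact_force: [-0.9, -2.6, 2.0]
opening: -0.0003
grip_force: 0.9
```

```bash
python3 go.py 77 27 192
```

```text
t 7.67 sorter now [ 75.9  -2.3 191.1] F [-0.92 -2.56  1.98] op -0.0003
turn units [ 0.002 -0.003  0.002] shift rows now [ 0.023 -0.587 -0.018] after [ 0.023 -0.587 -0.018]
turn units [ 5.0000e-03  3.0000e-03 -2.2498e+01] shift rows now [ 0.023 -0.587 -0.018] after [-0.023  0.587 -0.018]
```

Request:
play_rows(series=[[0, [0, -0.15, 0], [0, 0, 0]], [0, [0, -0.15, 0], [0, 0, 0]], [0, [0, -0.15, 0], [0, 0, 0]], [0, [0, -0.1, 0], [0, 0, 0]]])

```text
t: 8.18
tool_pos: [0.6293, 0.0264, 0.1907]
tool_rot: [-3.1, 0.508, 0.0]
contact_force: [-0.5, -1.2, 1.4]
opening: 0.0
grip_force: 0.8
```

Request:
play_rows(series=[[0, [0, -0.06, 0], [0, 0, 0]], [0, [0, -0.05, 0], [0, 0, 0]]])

```text
t: 8.43
tool_pos: [0.6297, 0.0273, 0.1908]
tool_rot: [3.091, -0.509, -0.005]
contact_force: [-8.5, -17.2, 5.9]
opening: -0.0001
grip_force: 9.7
```

The force jump shows the shutter is on its stop. Backing off, rising and letting the balls run.

Request:
play_rows(series=[[0, [0, 0, 0], [0, 0, 0]], [0, [0, 0.2, 0], [0, 0, 0]], [0, [0, 0.3, 0], [0, 0, 0]], [0, [0, 0, -0.5], [0, 0, 0]], [0, [0, 0, -0.8], [0, 0, 0]], [0, [0, 0.4, -0.8], [0, 0, 0]], [0, [0, 0.8, -0.3], [0, 0, 0]], [0, [0, 0.8, 0], [0, 0, 0]]])

```text
t: 9.43
tool_pos: [0.5914, -0.0885, 0.3133]
tool_rot: [-3.1, 0.507, -0.007]
contact_force: [-0.1, 0.2, -0.0]
opening: -0.0003
grip_force: 0.0
```

Request:
play_rows(series=[[0, [-0.3, 0.8, 0], [0, 0, 0]], [0, [-0.3, 0.8, 0], [0, 0, 0]], [0, [-0.3, 0.8, 0], [0, 0, 0]], [0, [-0.3, 0.8, 0], [0, 0, 0]], [0, [0, 0.8, 0], [0, 0, 0]], [0, [0, 0.8, 0], [0, 0, 0]], [0, [0, 0.8, 0], [0, 0, 0]], [0, [0, 0, 0], [0, 0, 0]]])

```text
t: 10.42
tool_pos: [0.4435, -0.3354, 0.3103]
tool_rot: [-3.099, 0.514, 0.001]
contact_force: [-0.4, 0.4, -0.3]
opening: 0.0002
grip_force: 0.0
```

Request:
play_rows(series=[[0, [0, 0, 0], [0, 0, 0]], [0, [0, 0, 0], [0, 0, 0]], [0, [0, 0, 0], [0, 0, 0]], [0, [0, 0, 0], [0, 0, 0]], [0, [0, 0, 0], [0, 0, 0]], [0, [0, 0, 0], [0, 0, 0]], [0, [0, 0, 0], [0, 0, 0]], [0, [0, 0, 0], [0, 0, 0]]])

```text
t: 11.42
tool_pos: [0.4447, -0.3336, 0.3108]
tool_rot: [-3.1, 0.509, 0.0]
contact_force: [-0.0, 0.4, 0.3]
opening: -0.0002
grip_force: 0.0
```

```bash
python3 - <<'E'
from station import imaging
import cv2,numpy as np
a=imaging.get_image("scene")["color"][170:345,190:480];b=imaging.get_image("top")["color"][135:310,180:470]
cv2.imwrite("pics/e.png",cv2.resize(np.vstack([a,b]),(497,600),interpolation=3))
E
```

```text
(no output)
```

View pics/e.png

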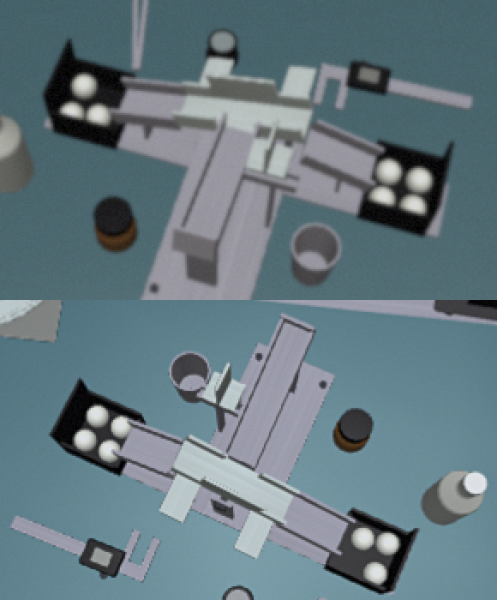

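All three balls lie in the empty tray (top view (362,540), (388,543), (375,573)). The four earlier balls are still in the full tray, the shutter is open at (222,390), and the other objects look unmoved. I'll wait a moment for the balls to settle, then hand in.

Request:
play_rows(series=[[0, [0, 0, 0], [0, 0, 0]], [0, [0, 0, 0], [0, 0, 0]], [0, [0, 0, 0], [0, 0, 0]], [0, [0, 0, 0], [0, 0, 0]], [0, [0, 0, 0], [0, 0, 0]], [0, [0, 0, 0], [0, 0, 0]], [0, [0, 0, 0], [0, 0, 0]], [0, [0, 0, 0], [0, 0, 0]]])

```text
t: 12.52
tool_pos: [0.4447, -0.3335, 0.3108]
tool_rot: [-3.1, 0.509, 0.0]
contact_force: [0.6, 0.1, -0.3]
opening: 0.0003
grip_force: 0.0
```

```bash
python3 -c "
from station import ctrl
print(ctrl.finish_job())"
```

```text
the job is handed in; nothing more can be done
None
```

I handed the job in at about 12.5 s: the gate is over to the right, the shutter is fully open, and the last pictures show the three balls in the empty tray and the four earlier ones still in the full tray; the hand-in returned no verdict.

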